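# Shut the guarded cooling-water valve

## Robot

A 6-joint arm with a two-finger parallel gripper is mounted at the origin on the work surface. World frame = base frame: x ahead of the robot, y to its left, z up, the work surface at z = 0. Lengths are in mm, angles in rad, forces in N, time in s.
With the tool pointing down it reaches from about 300 to 775 mm from the base axis. Payload 14.6 kg.
Tool frame: the origin (TCP) lies at the very end of the fingers, on their centre line; the grasp point (between the pads) lies 19 mm behind it; z points along the fingers, y is the line along which they close (so a half turn about z gives the same grasp; the last joint's range is limited). The gripper opens to 94 mm and grips with 3 to 60 N. Pads are 16 mm wide; open, the fingers measure 119 mm over their backs; the gripper's body (75 mm by 177 mm) begins 78 mm behind the grasp point.
Start: joints at [1.115, 0.3, 1.521, -0, 1.321, -0.067], TCP at [208.49, 508.941, 205.446] pointing down, gripper open.
Joint ranges: [-3.03, 3.03], [-0.79, 2.21], [0.23, 2.52], [-1.04, 4.18], [0, 3.07], [-2.55, 2.55]. Speed limits (rad/s): [2.22, 2.22, 2.57, 3.14, 3.14, 3.14].

## Interface

Orientations are given as [roll, pitch, yaw] about the fixed x, y, z axes, in that order (R = Rz(yaw) Ry(pitch) Rx(roll)).
In Python, from cell import manip, camera, get_calibration gives the robot as it stands.
- The arm moves only by the tool arm_command, never from a script. Its argument "targets" is a list of rows, each an object of numbers: "hand": the opening, from -1 (shut) to 1 (fully open), so that 0 is half open; "x", "y", "z": the shift along the tool's x, y, z in m; "yaw": the turn about the tool's z in rad. In form: [{"hand": .., "x": .., "y": .., "z": .., "yaw": ..}, ...]. A call has 1 to 10 rows; each row shifts and turns the commanded pose from where the row before left it, along the tool's axes as they then stand; what a row does not reach is not made up. A row lasts 1/10 s, in which the tool goes at most 50 mm and 8.59 degrees, less where a joint would pass 70% of its speed; a pose out of reach is approached as far as the arm can. A call is refused whole if a number of a shift passes 0.05 or a number of a turn 0.15, either way. A call with a gripper value outside its range is refused whole. The fingers move at their own pace and stop on an object; "newtons" is the grip in N (left out, the last holds). Time passes only in rows, so rows that do not move let the fingers close. It gives the time, the measured TCP pose, the force, the opening and the grip force at its end, in the units of the state.
- manip.read_state(): the state, without advancing time (a new reading comes with each control period).
- camera(name): name is "scene" or "top" or "wrist"; returns the picture (420x560x3 uint8, red, green, blue); there is no depth.
- get_calibration(name): a dict with "K" (3x3 intrinsics, pixels), "dist_coeffs" ([k1, k2, p1, p2, k3] as OpenCV has them; the pictures are not rectified), "cam_to_world" (4x4, takes a point from camera to world coordinates). Camera axes: x right, y up, looking along -z (the intrinsics and any distortion apply to the point x, -y, -z); pixel columns grow to the right and rows downward; lengths in mm; the calibration is good to about 2 mm. A picture is of the moment at which its call begins: read the wrist's pose just before it. get_calibration takes no time and is no camera call; for the wrist camera it gives the pose at the moment of the call.
- manip.sign_off(): hands the job in; it is judged then, once.
The state is a dict: "clock": time; "joints": joint angles; "qd": joint speeds; "effort": joint torques, N m; "eef_pos": TCP position; "eef_rot": TCP orientation; "wrist_force": force on the tool from outside, world axes, zero at the start; "moment": the same for the moment, N m; "finger_gap": finger opening in mm; "finger_force": force on a finger pad.
Only numpy, scipy, OpenCV 4.12 (cv2) and the standard library are available. Lean on these libraries where they do the work, as an engineer would, in place of code of your own. Each camera call takes 0.05 s, during which the arm holds its last target. There are 200 camera calls.

## Task

The distillation is over: shut the cooling-water valve in the service box. Slide its metal guard right open, reach into the recess, turn the handle clockwise until it meets its stop and hold it there finger-tight for half a second, neither slack nor overtightened; then let go and slide the guard fully shut again. Do not lean on the box, and leave the other things on the bench where they are.

Things in the scene. Friction and masses are not known exactly. Their poses are not given: they have to be found in the camera images.
- box: Service box fixed to the bench: 150 (x) x 340 (y) x 71 mm high, steel top, black front, yellow ends with brass hose tails. Origin at the centre of its underside; x across, y along it towards the side the guard opens to, z up. Its place and yaw vary.
- recess (a point): Centre of the mouth of the square recess in the top of the box, at box x 0, y -40 mm, z 71 mm. The recess is 80 x 80 mm inside with upright walls and 51 mm deep; its axis is the handle's axis. With the guard open nothing covers it.
- handle (a point): On the valve handle's axis, 48 mm above the bench (23 mm below the box top). Handle: a black upright bar 44 mm long (this frame's x), 14 mm thick (its y), 28 to 62 mm above the bench, on a flat disc 48 mm across (top 28 mm above the bench). Fingers go down beside the bar, part-way open only: about 33 mm from bar to recess wall on each side. The frame turns with the handle.
- valve (a joint): Turn of the handle, rad: grows clockwise seen from above. 2.0 is the closed stop (the bar then lies across the box, along the box's x); it starts 0.5 to 1.2 short of it. It turns with a drag of about 0.06 N m all the way and stays where it is left.
- seat (a joint): Give of the valve seat, rad: 1 per 60 N m of clockwise torque on the handle; as small as the reading noise, so feel the torque at the wrist. At the stop there is no other give: torque climbs steeply. Finger-tight is 0.15 to 0.42 N m (0.0025 to 0.007 rad), 0.25 is right; over 0.48 (0.008 rad) at any time is overtightened. A grip of about 25 N on the bar carries this.
- tab (a point): Centre of the guard's upright tab, 92 mm above the bench. Guard: flat aluminium plate 116 (x) x 92 (y) x 4 mm on the box top over the recess, its top 76 mm above the bench. Tab: 34 mm along box x, 10 mm thick along box y, 76 to 102 mm above the bench; pinch its flat faces from above. It is 36 mm (guard shut) or 131 mm (open) from the recess centre towards box +y. Frame as the box's.
- guard (a joint): Travel of the guard, m: 0 shut (over the recess), 0.095 fully open, towards the box's +y. About 2 N of drag; it stays where it is left.

How it is judged:
By the outcome, as a careful person would: the job done as asked, in the order asked, and still so for the second after the job is handed in, with the robot touching nothing.
It also fails if it takes over 72 s, if anything falls off the work surface, if the arm or the gripper's body presses on something with over 40 N, if the wrist force passes 120 N, or if a joint passes its speed limit or range.

## Working session

There is one attempt and no reset: what is moved stays moved. The work goes in short steps, Python scripts to look and compute and a tool call to move; the robot and the scene stay as the last step left them, time stands still between calls to the robot, and variables do not carry over. Pictures are saved under pics/ and viewed, at most 10 in all, crops included, and the job is handed in when it is done.

Besides the shell and the picture viewer there is one more tool, called after ">>>" by a JSON object that holds its "api" and its "payload". arm_command: Moves the arm, as the interface text tells. Its arguments: {"type":"object","properties":{"targets":{"type":"array"},"newtons":{"type":"number"}},"required":["targets"]}

```bash
mkdir -p pics
python3 - <<'E'
from cell import manip,camera,get_calibration
import cv2,numpy as np
for n in("top","scene"):
    cv2.imwrite(f"pics/{n}0.png",cv2.resize(camera(n)[:,:,::-1],(800,600),interpolation=cv2.INTER_CUBIC))
    c=get_calibration(n);print(n,np.round(c["K"],1).tolist(),c["dist_coeffs"],np.round(c["cam_to_world"],3).tolist())
print(manip.read_state())
E
```

```text
top [[520.3, 0.0, 278.4], [0.0, 520.3, 212.6], [0.0, 0.0, 1.0]] [-0.14131531  0.          0.          0.          0.        ] [[0.03, 0.99, -0.137, 486.795], [-0.999, 0.024, -0.046, -4.18], [-0.042, 0.138, 0.99, 717.474], [0.0, 0.0, 0.0, 1.0]]
scene [[434.1, 0.0, 285.2], [0.0, 434.1, 211.5], [0.0, 0.0, 1.0]] [-0.04089595  0.          0.          0.          0.        ] [[0.814, -0.433, 0.387, 842.848], [0.581, 0.604, -0.546, -354.428], [0.003, 0.669, 0.743, 569.234], [0.0, 0.0, 0.0, 1.0]]
{'clock': 0.1, 'joints': array([ 1.11535942e+00,  3.00414267e-01,  1.52149909e+00, -2.53179792e-06,
        1.32071318e+00, -6.65848450e-02]), 'qd': array([-3.82171094e-04, -9.16548556e-04, -9.75383387e-04,  6.32915928e-04,
        2.73737353e-03,  2.24367886e-05]), 'effort': array([ 1.28179818e-04, -5.32649016e+01, -3.53278184e+01,  7.08956318e-02,
        2.36040872e-02, -6.94673690e-05]), 'eef_pos': array([208.41315377, 508.73323069, 204.95219133]), 'eef_rot': array([-3.14056089e+00, -6.63435307e-05,  2.75274119e+00]), 'wrist_force': array([-0.54934555, -0.12301003,  0.01408651]), 'moment': array([ 0.04640008, -0.01347164,  0.03482388]), 'finger_force': 0.0, 'finger_gap': 93.97405211689258}
```

View pics/top0.png

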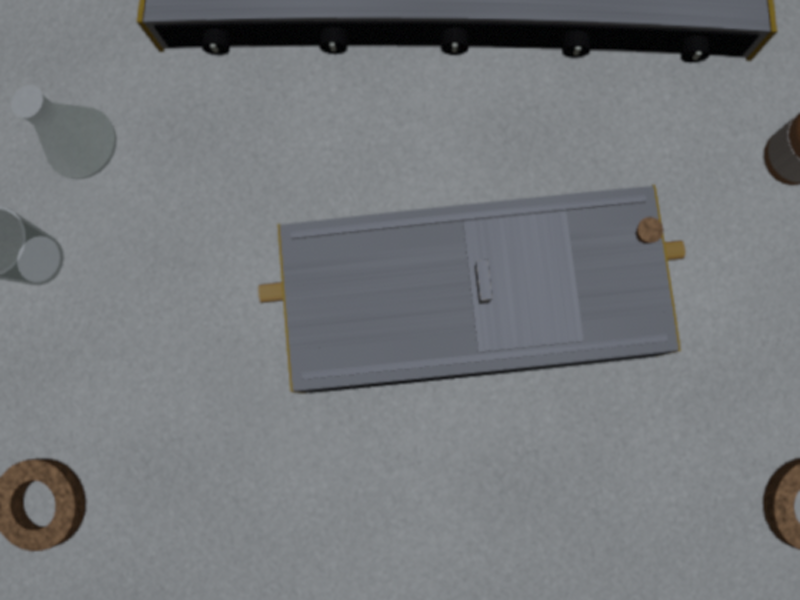

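View pics/scene0.png

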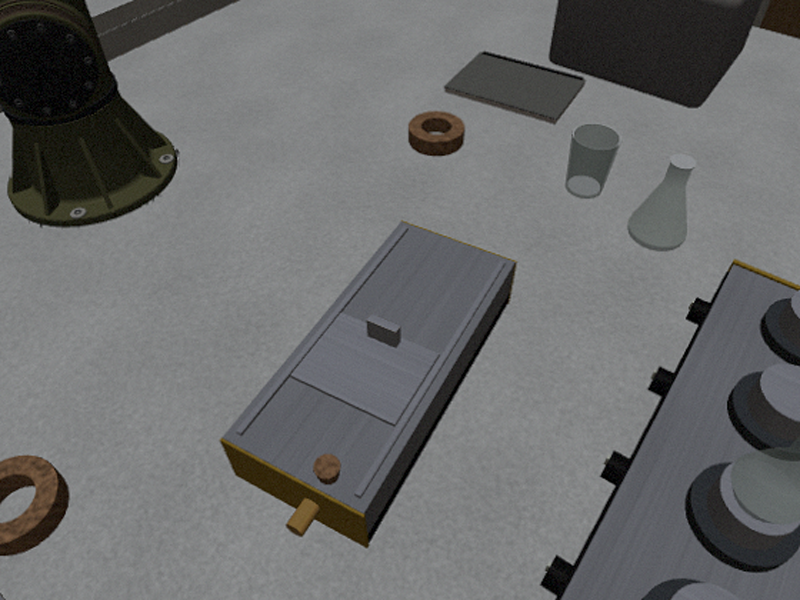

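Top view: the box's top corners are at about (278,225), (654,186), (679,349), (293,390) in the 800x600 picture. The guard is over the recess with its tab near (484,281). A loose cork sits on the box near (650,230), at the -y end.

```bash
cat > h.py <<'E'
from cell import manip,camera,get_calibration
import cv2,numpy as np
from scipy.spatial.transform import Rotation as R
F=np.diag([1,-1,-1.])
def ray(n,uv,z,c=None):
    c=c or get_calibration(n);T=np.array(c["cam_to_world"])
    p=cv2.undistortPoints(np.array(uv,float).reshape(-1,1,2),np.array(c["K"]),np.array(c["dist_coeffs"])).reshape(-1,2)
    d=(T[:3,:3]@F@np.c_[p,np.ones(len(p))].T).T;o=T[:3,3]
    return o+d*((z-o[2])/d[:,2])[:,None]
def proj(n,P,c=None):
    c=c or get_calibration(n);T=np.array(c["cam_to_world"])
    q=(F@T[:3,:3].T@(np.array(P,float).reshape(-1,3)-T[:3,3]).T).T
    return cv2.projectPoints(q,np.zeros(3),np.zeros(3),np.array(c["K"]),np.array(c["dist_coeffs"]))[0].reshape(-1,2)
def st():
    s=manip.read_state()
    print({k:np.round(s[k],3).tolist() for k in("clock","eef_pos","eef_rot","joints","wrist_force","moment","finger_gap","finger_force")})
    return s
E
python3 - <<'E'
from h import *
s=.7
P=ray("top",np.array([(278,225),(654,186),(679,349),(293,390)])*s+[-.15,-.15],71)
print(P.round(1))
m=P.mean(0);a=P[0]-P[1]+P[3]-P[2];yaw=np.arctan2(-a[0],a[1]);print("centre",m,"yaw",yaw,np.linalg.norm(P[0]-P[1]),np.linalg.norm(P[3]-P[2]),np.linalg.norm(P[0]-P[3]),np.linalg.norm(P[1]-P[2]))
Rz=R.from_euler('z',yaw).as_matrix()
print("rec",m+Rz@[0,-40,0],"tab",m+Rz@[0,-4,0])
im=camera("top")
cv2.imwrite("pics/tab.png",cv2.resize(im[170:230,310:390,::-1],(800,600),interpolation=cv2.INTER_CUBIC))
st()
E
```

```text
[[ 645.6  136.2   71. ]
 [ 689.5 -203.    71. ]
 [ 542.3 -222.    71. ]
 [ 498.1  115.2   71. ]]
centre [593.88265075 -43.4373821   71.        ] yaw 0.12942012094933728 342.0273544304588 340.07201917264666 148.98105627878215 148.4442452048596
rec [599.04501615 -83.10285807  71.        ] tab [594.39888729 -47.4039297   71.        ]
{'clock': 0.15, 'eef_pos': [208.426, 508.786, 205.041], 'eef_rot': [-3.141, -0.0, 2.753], 'joints': [1.115, 0.3, 1.521, -0.0, 1.321, -0.067], 'wrist_force': [0.725, 0.083, -0.739], 'moment': [0.018, 0.048, -0.058], 'finger_gap': 94.19, 'finger_force': 0.0}
```

View pics/tab.png

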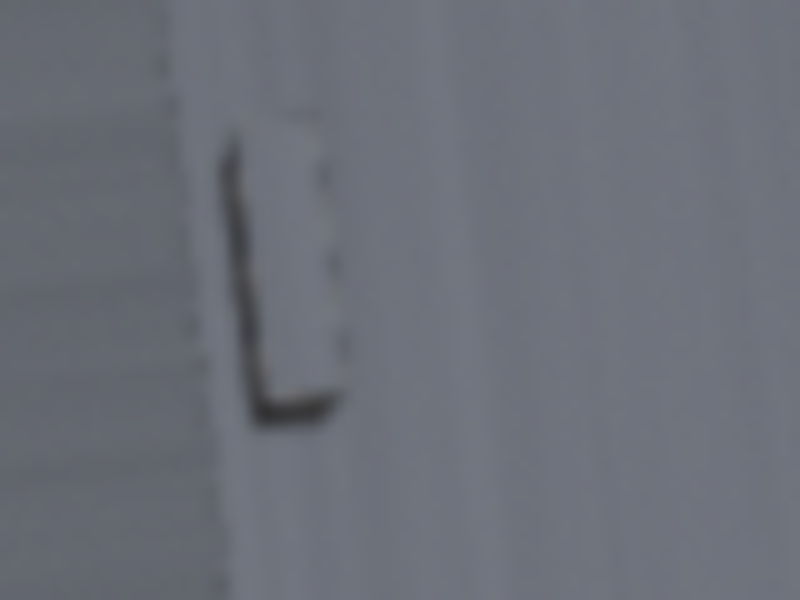

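The crop shows the tab's top corners at about (240,118), (318,113), (348,392), (268,398), so its centre is at (293,256) in the crop.

Run:
```python
from h import *
q=np.array([(240,118),(318,113),(348,392),(268,398)])/10+[309.55,169.55]
P=ray("top",q,102);print(P.round(1),P.mean(0),np.arctan2(*(P[0]+P[1]-P[2]-P[3])[[1,0]]))
```

```text
[[611.5 -41.  102. ]
 [612.3 -50.4 102. ]
 [578.5 -54.4 102. ]
 [577.5 -44.8 102. ]] [594.95232064 -47.66467819 102.        ] 0.11457930757822779
```

>>> {"api": "arm_command", "payload": {"targets": [{"x":-0.02,"y":-0.013},{"x":-0.04,"y":-0.026},{"x":-0.04,"y":-0.026},{"x":-0.04,"y":-0.026},{"x":-0.04,"y":-0.026},{"x":-0.04,"y":-0.026},{"x":-0.04,"y":-0.026},{"x":-0.04,"y":-0.026},{"x":-0.04,"y":-0.026},{"x":-0.04,"y":-0.026}]}}

```text
schema error: expected keys hand, x, y, z, yaw
```

>>> {"api": "arm_command", "payload": {"targets": [{"x":-0.04,"y":-0.026},{"x":-0.04,"y":-0.026},{"x":-0.04,"y":-0.026},{"x":-0.04,"y":-0.026},{"x":-0.028,"y":-0.017,"yaw":0.07},{"yaw":0.15},{"yaw":0.15},{"yaw":0.15},{"yaw":0.15},{"yaw":0.15}]}}

```text
schema error: expected keys hand, x, y, z, yaw
```

>>> {"api": "arm_command", "payload": {"targets": [{"yaw":0.15},{"yaw":0.15},{"yaw":0.15},{"yaw":0.15},{"yaw":0.15},{"yaw":0.15},{"yaw":0.15},{"yaw":0.15},{"yaw":0.15},{"yaw":0.15}]}}

```text
schema error: expected keys hand, x, y, z, yaw
```

>>> {"api": "arm_command", "payload": {"targets": [{"hand":1,"x":-0.02,"y":-0.013,"z":0,"yaw":0},{"hand":1,"x":-0.04,"y":-0.026,"z":0,"yaw":0},{"hand":1,"x":-0.04,"y":-0.026,"z":0,"yaw":0},{"hand":1,"x":-0.04,"y":-0.026,"z":0,"yaw":0},{"hand":1,"x":-0.04,"y":-0.026,"z":0,"yaw":0},{"hand":1,"x":-0.04,"y":-0.026,"z":0,"yaw":0},{"hand":1,"x":-0.04,"y":-0.026,"z":0,"yaw":0},{"hand":1,"x":-0.04,"y":-0.026,"z":0,"yaw":0},{"hand":1,"x":-0.04,"y":-0.026,"z":0,"yaw":0},{"hand":1,"x":-0.04,"y":-0.026,"z":0,"yaw":0}]}}

```text
clock: 1.15
eef_pos: [467.2, 134.5, 205.5]
eef_rot: [3.142, 0.0, 2.753]
wrist_force: [-0.1, 1.8, -0.0]
finger_gap: 94.1
finger_force: 0.0
```

>>> {"api": "arm_command", "payload": {"targets": [{"hand":1,"x":-0.04,"y":-0.026,"z":0,"yaw":0},{"hand":1,"x":-0.04,"y":-0.026,"z":0,"yaw":0},{"hand":1,"x":-0.04,"y":-0.026,"z":0,"yaw":0},{"hand":1,"x":-0.04,"y":-0.026,"z":0,"yaw":0},{"hand":1,"x":-0.028,"y":-0.017,"z":0,"yaw":0},{"hand":0,"x":0,"y":0,"z":0,"yaw":0.15},{"hand":0,"x":0,"y":0,"z":0,"yaw":0.15},{"hand":0,"x":0,"y":0,"z":0,"yaw":0.15},{"hand":0,"x":0,"y":0,"z":0,"yaw":0.15},{"hand":0,"x":0,"y":0,"z":0,"yaw":0.15}]}}

```text
clock: 2.15
eef_pos: [594.5, -46.9, 205.1]
eef_rot: [-3.141, -0.0, 1.997]
wrist_force: [-0.4, 0.7, 0.5]
finger_gap: 57.5
finger_force: 0.0
```

>>> {"api": "arm_command", "payload": {"targets": [{"hand":0,"x":0,"y":0,"z":0,"yaw":0.15},{"hand":0,"x":0,"y":0,"z":0,"yaw":0.15},{"hand":0,"x":0,"y":0,"z":0,"yaw":0.15},{"hand":0,"x":0,"y":0,"z":0,"yaw":0.15},{"hand":0,"x":0,"y":0,"z":0,"yaw":0.15},{"hand":0,"x":0,"y":0,"z":0,"yaw":0.15},{"hand":0,"x":0,"y":0,"z":0,"yaw":0.15},{"hand":0,"x":0,"y":0,"z":0,"yaw":0.15},{"hand":0,"x":0,"y":0,"z":0,"yaw":0.15},{"hand":0,"x":0,"y":0,"z":0,"yaw":0.15}]}}

```text
clock: 3.15
eef_pos: [594.5, -46.9, 205.1]
eef_rot: [-3.141, 0.001, 0.497]
wrist_force: [-0.8, -0.1, 1.0]
finger_gap: 46.9
finger_force: 0.0
```

>>> {"api": "arm_command", "payload": {"targets": [{"hand":0,"x":0,"y":0,"z":0.03,"yaw":0.13},{"hand":0,"x":0,"y":0,"z":0.03,"yaw":0.13},{"hand":0,"x":0,"y":0,"z":0.03,"yaw":0.11},{"hand":0,"x":0,"y":0,"z":0.02,"yaw":0},{"hand":0,"x":0,"y":0,"z":0.01,"yaw":0},{"hand":0,"x":0,"y":0,"z":0.005,"yaw":0},{"hand":0,"x":0,"y":0,"z":0,"yaw":0}]}}

```text
clock: 3.85
eef_pos: [594.7, -46.9, 80.6]
eef_rot: [-3.142, 0.0, 0.133]
wrist_force: [0.1, 1.2, 0.6]
finger_gap: 47.2
finger_force: 0.0
```

>>> {"api": "arm_command", "payload": {"targets": [{"hand":-1,"x":0,"y":0,"z":0,"yaw":0},{"hand":-1,"x":0,"y":0,"z":0,"yaw":0},{"hand":-1,"x":0,"y":0,"z":0,"yaw":0},{"hand":-1,"x":0,"y":0,"z":0,"yaw":0},{"hand":-1,"x":0,"y":0,"z":0,"yaw":0},{"hand":-1,"x":0,"y":0,"z":0,"yaw":0},{"hand":-1,"x":0,"y":0,"z":0,"yaw":0}], "newtons": 20}}

```text
clock: 4.55
eef_pos: [594.6, -46.4, 80.6]
eef_rot: [-3.141, -0.0, 0.133]
wrist_force: [-2.2, 5.0, 2.5]
finger_gap: 9.7
finger_force: 20.0
```

```bash
python3 -c "from h import *;st()"
```

```text
{'clock': 4.55, 'eef_pos': [594.59, -46.423, 80.606], 'eef_rot': [-3.141, -0.0, 0.133], 'joints': [-0.14, 0.527, 1.507, 0.001, 1.107, 1.298], 'wrist_force': [-2.182, 4.967, 2.475], 'moment': [0.916, 0.395, -0.154], 'finger_gap': 9.701, 'finger_force': 20.001}
```

>>> {"api": "arm_command", "payload": {"targets": [{"hand":-1,"x":0,"y":-0.008,"z":0,"yaw":0},{"hand":-1,"x":0,"y":-0.015,"z":0,"yaw":0},{"hand":-1,"x":0,"y":-0.015,"z":0,"yaw":0},{"hand":-1,"x":0,"y":-0.015,"z":0,"yaw":0},{"hand":-1,"x":0,"y":-0.015,"z":0,"yaw":0},{"hand":-1,"x":0,"y":-0.012,"z":0,"yaw":0},{"hand":-1,"x":0,"y":-0.008,"z":0,"yaw":0},{"hand":-1,"x":0,"y":-0.004,"z":0,"yaw":0},{"hand":-1,"x":0,"y":0,"z":0,"yaw":0}]}}

```text
clock: 5.45
eef_pos: [582.6, 45.4, 80.6]
eef_rot: [-3.141, -0.001, 0.133]
wrist_force: [5.3, 2.1, 2.0]
finger_gap: 9.7
finger_force: 20.0
```

```bash
python3 -c "from h import *;st()"
```

```text
{'clock': 5.45, 'eef_pos': [582.603, 45.448, 80.637], 'eef_rot': [-3.141, -0.001, 0.133], 'joints': [0.015, 0.502, 1.545, 0.001, 1.093, 1.452], 'wrist_force': [5.303, 2.149, 1.992], 'moment': [0.437, -0.772, -0.061], 'finger_gap': 9.745, 'finger_force': 20.0}
```

>>> {"api": "arm_command", "payload": {"targets": [{"hand":-1,"x":0.0008,"y":-0.002,"z":0,"yaw":0},{"hand":-1,"x":0,"y":0,"z":0,"yaw":0}]}}

```text
clock: 5.65
eef_pos: [582.5, 46.7, 80.6]
eef_rot: [-3.141, 0.001, 0.133]
wrist_force: [-2.3, 0.8, 5.3]
finger_gap: 9.9
finger_force: 20.0
```

>>> {"api": "arm_command", "payload": {"targets": [{"hand":-1,"x":0,"y":-0.001,"z":0,"yaw":0},{"hand":-1,"x":0,"y":0,"z":0,"yaw":0}]}}

```text
clock: 5.85
eef_pos: [582.4, 47.5, 80.6]
eef_rot: [-3.142, 0.001, 0.133]
wrist_force: [-1.0, -1.2, 4.8]
finger_gap: 9.8
finger_force: 20.0
```

>>> {"api": "arm_command", "payload": {"targets": [{"hand":-1,"x":0,"y":-0.001,"z":0,"yaw":0},{"hand":-1,"x":0,"y":0,"z":0,"yaw":0}]}}

```text
clock: 6.05
eef_pos: [582.4, 47.8, 80.6]
eef_rot: [3.141, 0.001, 0.133]
wrist_force: [-0.5, -5.2, 5.3]
finger_gap: 9.9
finger_force: 20.0
```

>>> {"api": "arm_command", "payload": {"targets": [{"hand":-1,"x":0,"y":-0.0005,"z":0,"yaw":0},{"hand":-1,"x":0,"y":0,"z":0,"yaw":0}]}}

```text
clock: 6.25
eef_pos: [582.4, 47.9, 80.6]
eef_rot: [3.14, 0.001, 0.132]
wrist_force: [-0.4, -8.6, 4.7]
finger_gap: 9.6
finger_force: 20.0
```

>>> {"api": "arm_command", "payload": {"targets": [{"hand":0,"x":0,"y":0.0015,"z":0,"yaw":0},{"hand":0,"x":0,"y":0,"z":0,"yaw":0},{"hand":0,"x":0,"y":0,"z":-0.005,"yaw":0},{"hand":0,"x":0,"y":0,"z":-0.02,"yaw":0},{"hand":0,"x":0,"y":0.015,"z":-0.03,"yaw":0},{"hand":0,"x":0,"y":0.035,"z":-0.03,"yaw":0},{"hand":0,"x":0,"y":0.035,"z":-0.03,"yaw":0},{"hand":0,"x":0,"y":0.035,"z":0,"yaw":0},{"hand":0,"x":0,"y":0.01,"z":0,"yaw":0}]}}

```text
clock: 7.15
eef_pos: [600.2, -84.1, 196.3]
eef_rot: [3.141, -0.001, 0.13]
wrist_force: [0.3, -0.5, 0.2]
finger_gap: 46.8
finger_force: 0.0
```

Run:
```python
from h import *
st()
a=camera("wrist");cv2.imwrite("pics/w1.png",cv2.resize(a[:,:,::-1],(800,600),interpolation=cv2.INTER_CUBIC))
b=camera("top")[:,:,::-1]
cv2.imwrite("pics/w1.png",np.hstack([cv2.resize(a[:,:,::-1],(480,360)),cv2.resize(b[110:320,170:340+20],(320,360))]))
print(np.round(get_calibration("wrist")["cam_to_world"],3).tolist())
```

```text
{'clock': 7.15, 'eef_pos': [600.184, -84.131, 196.331], 'eef_rot': [3.141, -0.001, 0.13], 'joints': [-0.2, 0.432, 1.364, -0.0, 1.345, 1.241], 'wrist_force': [0.346, -0.497, 0.163], 'moment': [0.01, 0.168, -0.028], 'finger_gap': 46.833, 'finger_force': 0.0}
[[0.132, 0.957, 0.258, 674.684], [-0.991, 0.127, 0.034, -72.2], [-0.0, -0.261, 0.965, 373.998], [0.0, 0.0, 0.0, 1.0]]
```

View pics/w1.png

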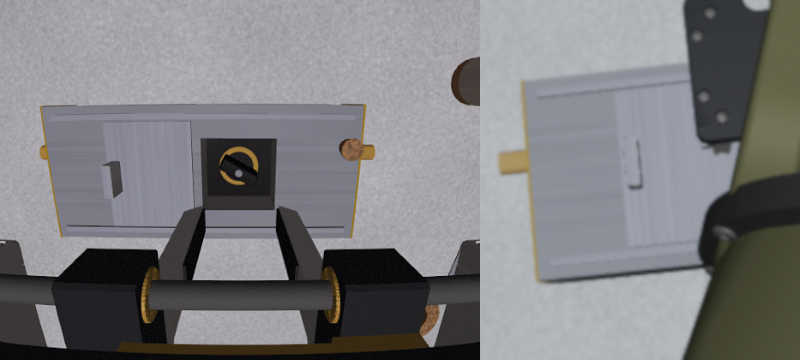

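The wrist view shows the guard fully open, with the recess at (202-275, 138-210) and the bar lying diagonally in it.

Run:
```python
from h import *
np.save("c.npy",get_calibration("wrist"),allow_pickle=True)
a=camera("wrist")[150:255,210:350,::-1]
a=np.clip(255*(a/255.)**.5,0,255).astype(np.uint8)
cv2.imwrite("pics/w2.png",cv2.resize(a,(800,600),interpolation=cv2.INTER_CUBIC))
```

```text
(no output)
```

View pics/w2.png

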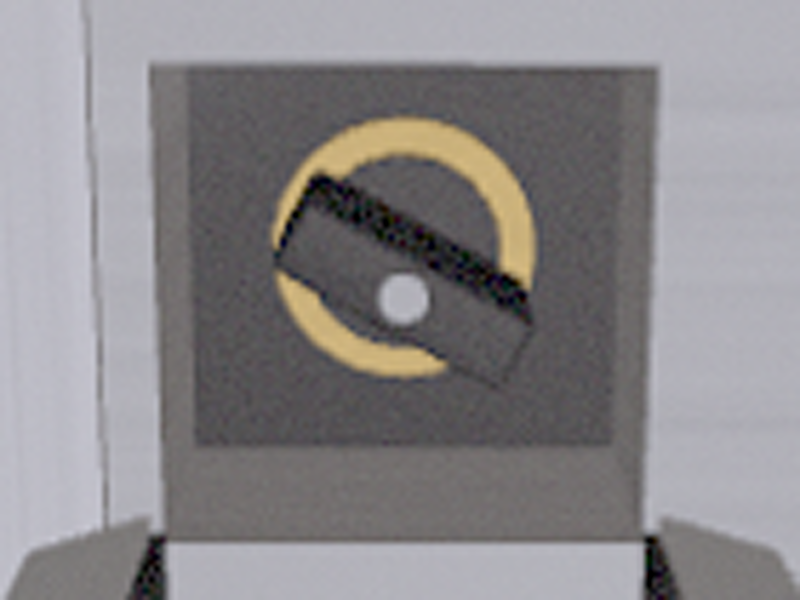

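In the crop the bar's top corners are at about (312,190), (533,318), (503,387), (278,262), with the centre stud at (403,298). The recess mouth corners are at (150,63), (658,66), (643,541), (167,539).

Run:
```python
from h import *
c=np.load("c.npy",allow_pickle=True).item()
f=lambda q,z:ray("wrist",np.array(q)/5.714+[209.6,149.6],z,c)
P=f([(312,190),(533,318),(503,387),(278,262)],62);print(P.round(1),P.mean(0))
d=P[1]+P[2]-P[0]-P[3];print("bar dir",np.arctan2(d[1],d[0]))
print("stud",f([(403,298)],62))
Q=f([(150,63),(658,66),(643,541),(167,539)],71);print(Q.round(1),Q.mean(0))
```

```text
[[ 615.1  -65.    62. ]
 [ 598.5 -103.9   62. ]
 [ 586.  -100.7   62. ]
 [ 602.4  -60.9   62. ]] [600.50889506 -82.6303215   62.        ]
bar dir -1.9662038473768677
stud [[599.05348853 -82.09297456  62.        ]]
[[ 633.5  -37.7   71. ]
 [ 643.5 -116.4   71. ]
 [ 565.2 -127.    71. ]
 [ 555.1  -48.3   71. ]] [599.31848575 -82.31581794  71.        ]
```

>>> {"api": "arm_command", "payload": {"targets": [{"hand":-0.25,"x":-0.0006,"y":-0.002,"z":0,"yaw":0},{"hand":-0.25,"x":0,"y":0,"z":0,"yaw":-0.149},{"hand":-0.25,"x":0,"y":0,"z":0.01,"yaw":-0.149},{"hand":-0.25,"x":0,"y":0,"z":0.02,"yaw":-0.149},{"hand":-0.25,"x":0,"y":0,"z":0.02,"yaw":-0.149},{"hand":-0.25,"x":0,"y":0,"z":0.02,"yaw":-0.149},{"hand":-0.25,"x":0,"y":0,"z":0.02,"yaw":-0.149},{"hand":-0.25,"x":0,"y":0,"z":0.01,"yaw":-0.149},{"hand":-0.25,"x":0,"y":0,"z":0.01,"yaw":0},{"hand":-0.25,"x":0,"y":0,"z":0,"yaw":0}]}}

```text
clock: 8.3
eef_pos: [598.6, -78.5, 84.2]
eef_rot: [-3.139, 0.0, 1.172]
wrist_force: [0.3, 0.1, 0.2]
finger_gap: 35.1
finger_force: 0.0
```

```bash
python3 -c "from h import *;st()"
```

```text
{'clock': 8.3, 'eef_pos': [598.574, -78.485, 84.188], 'eef_rot': [-3.139, 0.0, 1.172], 'joints': [-0.191, 0.538, 1.48, 0.0, 1.125, 0.207], 'wrist_force': [0.306, 0.093, 0.217], 'moment': [-0.073, 0.112, 0.042], 'finger_gap': 35.102, 'finger_force': 0.0}
```

>>> {"api": "arm_command", "payload": {"targets": [{"hand":-0.25,"x":-0.0031,"y":0.0021,"z":0,"yaw":0},{"hand":-0.25,"x":0,"y":0,"z":0,"yaw":0},{"hand":-0.25,"x":0,"y":0,"z":0,"yaw":0}]}}

```text
clock: 8.6
eef_pos: [600.2, -83.4, 86.1]
eef_rot: [3.141, -0.0, 1.174]
wrist_force: [-0.3, -0.0, 1.5]
finger_gap: 34.9
finger_force: 0.0
```

```bash
python3 -c "from h import *;st()"
```

```text
{'clock': 8.6, 'eef_pos': [600.171, -83.395, 86.073], 'eef_rot': [3.141, -0.0, 1.174], 'joints': [-0.199, 0.539, 1.474, 0.0, 1.127, 0.198], 'wrist_force': [-0.318, -0.007, 1.517], 'moment': [-0.034, 0.057, -0.042], 'finger_gap': 34.945, 'finger_force': 0.0}
```

>>> {"api": "arm_command", "payload": {"targets": [{"hand":-0.25,"x":0,"y":-0.0005,"z":0.005,"yaw":0},{"hand":-0.25,"x":0,"y":0,"z":0,"yaw":0},{"hand":-0.25,"x":0,"y":0,"z":0,"yaw":0},{"hand":-0.25,"x":0,"y":0,"z":0,"yaw":0}]}}

```text
clock: 9.0
eef_pos: [599.5, -83.1, 80.5]
eef_rot: [3.142, 0.0, 1.176]
wrist_force: [-0.3, 1.0, -0.1]
finger_gap: 35.0
finger_force: 0.0
```

>>> {"api": "arm_command", "payload": {"targets": [{"hand":-0.25,"x":0.0007,"y":-0.0005,"z":0.01,"yaw":0},{"hand":-0.25,"x":0,"y":0,"z":0.015,"yaw":0},{"hand":-0.25,"x":0,"y":0,"z":0.01,"yaw":0},{"hand":-0.25,"x":0,"y":0,"z":0.008,"yaw":0},{"hand":-0.25,"x":0,"y":0,"z":0.003,"yaw":0},{"hand":-0.25,"x":0,"y":0,"z":0,"yaw":0},{"hand":-0.25,"x":0,"y":0,"z":0,"yaw":0},{"hand":-0.25,"x":0,"y":0,"z":0,"yaw":0}]}}

```text
clock: 9.8
eef_pos: [599.5, -82.3, 34.9]
eef_rot: [3.141, -0.0, 1.176]
wrist_force: [-0.2, 0.5, -0.1]
finger_gap: 35.3
finger_force: 0.0
```

```bash
python3 -c "from h import *;st()"
```

```text
{'clock': 9.8, 'eef_pos': [599.524, -82.296, 34.937], 'eef_rot': [3.141, -0.0, 1.176], 'joints': [-0.197, 0.604, 1.506, 0.0, 1.031, 0.198], 'wrist_force': [-0.184, 0.546, -0.077], 'moment': [-0.015, 0.049, 0.007], 'finger_gap': 35.348, 'finger_force': 0.0}
```

Centred; grip the bar.

>>> {"api": "arm_command", "payload": {"targets": [{"hand":-1,"x":0,"y":0,"z":0,"yaw":0},{"hand":-1,"x":0,"y":0,"z":0,"yaw":0},{"hand":-1,"x":0,"y":0,"z":0,"yaw":0},{"hand":-1,"x":0,"y":0,"z":0,"yaw":0},{"hand":-1,"x":0,"y":0,"z":0,"yaw":0}], "newtons": 27}}

```text
clock: 10.3
eef_pos: [599.2, -82.2, 34.6]
eef_rot: [-3.141, 0.0, 1.176]
wrist_force: [-2.0, 1.1, 2.8]
finger_gap: 14.0
finger_force: 27.0
```

```bash
python3 -c "from h import *
st();st()"
```

```text
{'clock': 10.3, 'eef_pos': [599.155, -82.164, 34.573], 'eef_rot': [-3.141, 0.0, 1.176], 'joints': [-0.197, 0.604, 1.507, -0.0, 1.031, 0.198], 'wrist_force': [-2.041, 1.137, 2.839], 'moment': [0.079, 0.662, 0.066], 'finger_gap': 13.958, 'finger_force': 26.97}
{'clock': 10.3, 'eef_pos': [599.155, -82.164, 34.573], 'eef_rot': [-3.141, 0.0, 1.176], 'joints': [-0.197, 0.604, 1.507, -0.0, 1.031, 0.198], 'wrist_force': [-2.041, 1.137, 2.839], 'moment': [0.079, 0.662, 0.066], 'finger_gap': 13.958, 'finger_force': 26.97}
```

>>> {"api": "arm_command", "payload": {"targets": [{"hand":-1,"x":0,"y":0,"z":0,"yaw":0.06},{"hand":-1,"x":0,"y":0,"z":0,"yaw":0.1},{"hand":-1,"x":0,"y":0,"z":0,"yaw":0.12},{"hand":-1,"x":0,"y":0,"z":0,"yaw":0.12},{"hand":-1,"x":0,"y":0,"z":0,"yaw":0.12},{"hand":-1,"x":0,"y":0,"z":0,"yaw":0.12},{"hand":-1,"x":0,"y":0,"z":0,"yaw":0.1},{"hand":-1,"x":0,"y":0,"z":0,"yaw":0.08},{"hand":-1,"x":0,"y":0,"z":0,"yaw":0.05},{"hand":-1,"x":0,"y":0,"z":0,"yaw":0}]}}

```text
clock: 11.3
eef_pos: [599.1, -82.2, 34.6]
eef_rot: [-3.141, 0.0, 0.305]
wrist_force: [-3.4, 0.7, 4.7]
finger_gap: 13.8
finger_force: 27.0
```

```bash
cat >> h.py <<'E'
def avg(n):
    L=[]
    for _ in range(n):
        camera("top");s=manip.read_state();L.append(np.r_[s["moment"],s["wrist_force"],s["eef_rot"][2],s["joints"][5],s["effort"][5],s["eef_pos"]])
    L=np.array(L);print(s["clock"],"M,F,yaw,j6,tau6,pos",L.mean(0).round(4).tolist(),"\nMz",L[:,2].round(3).tolist(),"tau6",L[:,8].round(3).tolist())
E
python3 -c "from h import *
avg(6)"
```

```text
11.6 M,F,yaw,j6,tau6,pos [0.1864, 0.9492, -0.037, -3.3746, 1.4388, 4.8306, 0.3069, 1.0669, 0.041, 599.1687, -82.1905, 34.5539] 
Mz [-0.065, -0.067, -0.018, -0.024, -0.027, -0.021] tau6 [0.409, 0.098, -0.025, -0.062, -0.098, -0.074]
```

>>> {"api": "arm_command", "payload": {"targets": [{"hand":-1,"x":0,"y":0,"z":0,"yaw":0.04},{"hand":-1,"x":0,"y":0,"z":0,"yaw":0.04},{"hand":-1,"x":0,"y":0,"z":0,"yaw":0.03},{"hand":-1,"x":0,"y":0,"z":0,"yaw":0.02},{"hand":-1,"x":0,"y":0,"z":0,"yaw":0.01},{"hand":-1,"x":0,"y":0,"z":0,"yaw":0}]}}

```text
clock: 12.2
eef_pos: [599.1, -82.2, 34.5]
eef_rot: [-3.142, 0.0, 0.166]
wrist_force: [-5.0, 0.9, 4.9]
finger_gap: 14.0
finger_force: 27.0
```

```bash
python3 -c "from h import *
avg(4)"
```

```text
12.4 M,F,yaw,j6,tau6,pos [0.2114, 1.0042, 0.0187, -4.5324, 0.9348, 5.2625, 0.1667, 1.2073, 0.0483, 599.1829, -82.199, 34.5597] 
Mz [0.039, 0.013, -0.032, 0.054] tau6 [0.093, 0.043, 0.03, 0.027]
```

>>> {"api": "arm_command", "payload": {"targets": [{"hand":-1,"x":0,"y":0,"z":0,"yaw":0.008},{"hand":-1,"x":0,"y":0,"z":0,"yaw":0.008},{"hand":-1,"x":0,"y":0,"z":0,"yaw":0.004},{"hand":-1,"x":0,"y":0,"z":0,"yaw":0}]}}

```text
clock: 12.8
eef_pos: [599.2, -82.2, 34.6]
eef_rot: [-3.142, 0.0, 0.147]
wrist_force: [-3.6, 0.7, 4.8]
finger_gap: 13.9
finger_force: 27.0
```

```bash
python3 -c "from h import *
avg(3)"
```

```text
12.95 M,F,yaw,j6,tau6,pos [0.2422, 1.0031, 0.056, -3.9197, 1.5247, 4.9302, 0.1467, 1.2272, 0.0582, 599.1757, -82.1967, 34.5455] 
Mz [0.015, 0.105, 0.048] tau6 [0.073, 0.053, 0.048]
```

>>> {"api": "arm_command", "payload": {"targets": [{"hand":-1,"x":0,"y":0,"z":0,"yaw":0.004},{"hand":-1,"x":0,"y":0,"z":0,"yaw":0.003},{"hand":-1,"x":0,"y":0,"z":0,"yaw":0}]}}

```text
clock: 13.25
eef_pos: [599.2, -82.2, 34.5]
eef_rot: [-3.142, 0.0, 0.14]
wrist_force: [-4.4, 0.8, 5.1]
finger_gap: 13.8
finger_force: 27.0
```

```bash
python3 -c "from h import *
avg(3)"
```

```text
13.4 M,F,yaw,j6,tau6,pos [0.2192, 1.0429, 0.0394, -3.9896, 0.9101, 5.3559, 0.1397, 1.2342, 0.0592, 599.1632, -82.1931, 34.538] 
Mz [0.045, 0.061, 0.012] tau6 [0.07, 0.056, 0.052]
```

>>> {"api": "arm_command", "payload": {"targets": [{"hand":-1,"x":0,"y":0,"z":0,"yaw":0.003},{"hand":-1,"x":0,"y":0,"z":0,"yaw":0.003},{"hand":-1,"x":0,"y":0,"z":0,"yaw":0}]}}

```text
clock: 13.7
eef_pos: [599.2, -82.2, 34.5]
eef_rot: [-3.142, 0.0, 0.134]
wrist_force: [-4.4, 1.1, 5.2]
finger_gap: 13.6
finger_force: 27.0
```

```bash
python3 -c "from h import *
avg(3)"
```

```text
13.85 M,F,yaw,j6,tau6,pos [0.2163, 1.0636, 0.0747, -4.655, 1.1402, 5.151, 0.1337, 1.2402, 0.0595, 599.1806, -82.1973, 34.5568] 
Mz [0.041, 0.083, 0.1] tau6 [0.07, 0.056, 0.052]
```

>>> {"api": "arm_command", "payload": {"targets": [{"hand":-1,"x":0,"y":0,"z":0,"yaw":0.003},{"hand":-1,"x":0,"y":0,"z":0,"yaw":0}]}}

```text
clock: 14.05
eef_pos: [599.2, -82.2, 34.6]
eef_rot: [-3.142, 0.0, 0.131]
wrist_force: [-4.4, 1.0, 5.3]
finger_gap: 13.9
finger_force: 27.0
```

```bash
python3 -c "from h import *
avg(3)"
```

```text
14.2 M,F,yaw,j6,tau6,pos [0.2285, 1.0147, 0.0544, -4.2473, 1.5238, 5.3572, 0.1308, 1.2432, 0.06, 599.171, -82.182, 34.538] 
Mz [0.08, 0.05, 0.034] tau6 [0.07, 0.057, 0.053]
```

>>> {"api": "arm_command", "payload": {"targets": [{"hand":-1,"x":0,"y":0,"z":0,"yaw":0.002},{"hand":-1,"x":0,"y":0,"z":0,"yaw":0}]}}

```text
clock: 14.4
eef_pos: [599.2, -82.2, 34.5]
eef_rot: [-3.142, 0.0, 0.129]
wrist_force: [-4.6, 1.9, 4.8]
finger_gap: 13.5
finger_force: 27.0
```

```bash
python3 -c "from h import *
avg(3)"
```

```text
14.55 M,F,yaw,j6,tau6,pos [0.2216, 1.0356, 0.0458, -4.304, 1.0755, 4.7518, 0.1287, 1.2452, 0.06, 599.1736, -82.1879, 34.5433] 
Mz [-0.001, 0.109, 0.029] tau6 [0.067, 0.058, 0.055]
```

>>> {"api": "arm_command", "payload": {"targets": [{"hand":-1,"x":0,"y":0,"z":0,"yaw":0.002},{"hand":-1,"x":0,"y":0,"z":0,"yaw":0}]}}

```text
clock: 14.75
eef_pos: [599.2, -82.2, 34.6]
eef_rot: [-3.142, 0.0, 0.127]
wrist_force: [-4.3, 1.3, 3.9]
finger_gap: 13.9
finger_force: 27.0
```

```bash
python3 -c "from h import *
avg(2)"
```

```text
14.85 M,F,yaw,j6,tau6,pos [0.2153, 1.0215, 0.0715, -4.4531, 0.8271, 5.7996, 0.1267, 1.2472, 0.0622, 599.1634, -82.1969, 34.5451] 
Mz [0.101, 0.042] tau6 [0.067, 0.058]
```

>>> {"api": "arm_command", "payload": {"targets": [{"hand":-1,"x":0,"y":0,"z":0,"yaw":0.002},{"hand":-1,"x":0,"y":0,"z":0,"yaw":0}]}}

```text
clock: 15.05
eef_pos: [599.2, -82.2, 34.6]
eef_rot: [-3.142, 0.0, 0.125]
wrist_force: [-4.0, 1.1, 5.4]
finger_gap: 14.2
finger_force: 27.0
```

```bash
python3 -c "from h import *
avg(2)"
```

```text
15.15 M,F,yaw,j6,tau6,pos [0.1987, 1.008, 0.0822, -4.4201, 1.4856, 5.3101, 0.1247, 1.2492, 0.0622, 599.1677, -82.2057, 34.5386] 
Mz [0.101, 0.063] tau6 [0.067, 0.058]
```

>>> {"api": "arm_command", "payload": {"targets": [{"hand":-1,"x":0,"y":0,"z":0,"yaw":0.002},{"hand":-1,"x":0,"y":0,"z":0,"yaw":0}]}}

```text
clock: 15.35
eef_pos: [599.2, -82.2, 34.5]
eef_rot: [-3.142, 0.0, 0.123]
wrist_force: [-4.7, 1.5, 5.0]
finger_gap: 14.0
finger_force: 27.0
```

```bash
python3 -c "from h import *
avg(2)"
```

```text
15.45 M,F,yaw,j6,tau6,pos [0.2169, 1.03, 0.0856, -4.1913, 1.2746, 5.2544, 0.1227, 1.2512, 0.0693, 599.1765, -82.1908, 34.5371] 
Mz [0.097, 0.074] tau6 [0.074, 0.065]
```

>>> {"api": "arm_command", "payload": {"targets": [{"hand":-1,"x":0,"y":0,"z":0,"yaw":0.002},{"hand":-1,"x":0,"y":0,"z":0,"yaw":0}]}}

```text
clock: 15.65
eef_pos: [599.2, -82.2, 34.5]
eef_rot: [3.142, 0.0, 0.121]
wrist_force: [-4.3, 1.6, 4.5]
finger_gap: 14.1
finger_force: 27.0
```

```bash
python3 -c "from h import *
avg(2)"
```

```text
15.75 M,F,yaw,j6,tau6,pos [0.2354, 1.0306, 0.0869, -4.1721, 1.0175, 4.9909, 0.1208, 1.2532, 0.0987, 599.1823, -82.1906, 34.5362] 
Mz [0.103, 0.071] tau6 [0.103, 0.094]
```

>>> {"api": "arm_command", "payload": {"targets": [{"hand":-1,"x":0,"y":0,"z":0,"yaw":0.001},{"hand":-1,"x":0,"y":0,"z":0,"yaw":0}]}}

```text
clock: 15.95
eef_pos: [599.2, -82.2, 34.6]
eef_rot: [3.142, 0.0, 0.12]
wrist_force: [-4.0, 1.8, 4.8]
finger_gap: 13.8
finger_force: 27.0
```

```bash
python3 -c "from h import *
avg(2)"
```

```text
16.05 M,F,yaw,j6,tau6,pos [0.2185, 0.9898, 0.1154, -4.5536, 0.84, 5.0013, 0.1198, 1.2542, 0.1097, 599.1652, -82.194, 34.5487] 
Mz [0.088, 0.143] tau6 [0.112, 0.107]
```

>>> {"api": "arm_command", "payload": {"targets": [{"hand":-1,"x":0,"y":0,"z":0,"yaw":0.002},{"hand":-1,"x":0,"y":0,"z":0,"yaw":0.002},{"hand":-1,"x":0,"y":0,"z":0,"yaw":0}]}}

```text
clock: 16.35
eef_pos: [599.2, -82.2, 34.5]
eef_rot: [3.142, 0.0, 0.116]
wrist_force: [-4.8, 0.8, 5.5]
finger_gap: 13.6
finger_force: 27.0
```

```bash
python3 -c "from h import *
avg(4)"
```

```text
16.55 M,F,yaw,j6,tau6,pos [0.2137, 1.0214, 0.1754, -4.3946, 1.1683, 5.1283, 0.1159, 1.2581, 0.1612, 599.1689, -82.1913, 34.5337] 
Mz [0.164, 0.169, 0.195, 0.174] tau6 [0.17, 0.16, 0.158, 0.157]
```

>>> {"api": "arm_command", "payload": {"targets": [{"hand":-1,"x":0,"y":0,"z":0,"yaw":0.002},{"hand":-1,"x":0,"y":0,"z":0,"yaw":0.002},{"hand":-1,"x":0,"y":0,"z":0,"yaw":0.002},{"hand":-1,"x":0,"y":0,"z":0,"yaw":0.002},{"hand":-1,"x":0,"y":0,"z":0,"yaw":0.001},{"hand":-1,"x":0,"y":0,"z":0,"yaw":0}]}}

```text
clock: 17.15
eef_pos: [599.2, -82.2, 34.6]
eef_rot: [3.142, 0.0, 0.107]
wrist_force: [-4.1, 0.8, 5.6]
finger_gap: 13.9
finger_force: 27.0
```

```bash
python3 -c "from h import *
avg(6)"
```

```text
17.45 M,F,yaw,j6,tau6,pos [0.189, 0.9935, 0.2332, -4.1569, 1.0702, 5.3936, 0.107, 1.267, 0.2525, 599.1826, -82.1969, 34.54] 
Mz [0.195, 0.23, 0.203, 0.217, 0.284, 0.27] tau6 [0.258, 0.253, 0.251, 0.251, 0.251, 0.251]
```

>>> {"api": "arm_command", "payload": {"targets": [{"hand":-1,"x":0,"y":0,"z":0,"yaw":0.002},{"hand":-1,"x":0,"y":0,"z":0,"yaw":0.001},{"hand":-1,"x":0,"y":0,"z":0,"yaw":0},{"hand":-1,"x":0,"y":0,"z":0,"yaw":0},{"hand":-1,"x":0,"y":0,"z":0,"yaw":0},{"hand":-1,"x":0,"y":0,"z":0,"yaw":0}]}}

```text
clock: 18.05
eef_pos: [599.2, -82.2, 34.5]
eef_rot: [3.142, 0.0, 0.104]
wrist_force: [-4.0, 2.6, 5.3]
finger_gap: 13.7
finger_force: 27.0
```

```bash
python3 -c "from h import *
avg(10)"
```

```text
18.55 M,F,yaw,j6,tau6,pos [0.205, 1.0037, 0.2763, -4.071, 1.3286, 5.1455, 0.1041, 1.27, 0.2773, 599.1795, -82.198, 34.5356] 
Mz [0.253, 0.284, 0.259, 0.269, 0.265, 0.289, 0.271, 0.317, 0.259, 0.297] tau6 [0.277, 0.277, 0.277, 0.277, 0.277, 0.277, 0.277, 0.277, 0.277, 0.277]
```

Held at 0.28 N m for about a second. Now let go and rise.

>>> {"api": "arm_command", "payload": {"targets": [{"hand":-0.25,"x":0,"y":0,"z":0,"yaw":0},{"hand":-0.25,"x":0,"y":0,"z":0,"yaw":0},{"hand":-0.25,"x":0,"y":0,"z":0,"yaw":0},{"hand":-0.25,"x":0,"y":0,"z":0,"yaw":0},{"hand":-0.25,"x":0,"y":0,"z":-0.01,"yaw":0},{"hand":-0.25,"x":0,"y":0,"z":-0.02,"yaw":0},{"hand":-0.25,"x":0,"y":0,"z":-0.03,"yaw":0},{"hand":-0.25,"x":0,"y":0,"z":-0.04,"yaw":0},{"hand":-0.25,"x":0,"y":0,"z":-0.04,"yaw":0},{"hand":-0.25,"x":0,"y":0,"z":-0.02,"yaw":0}]}}

```text
clock: 19.55
eef_pos: [600.0, -82.4, 199.2]
eef_rot: [3.14, -0.005, 0.103]
wrist_force: [-0.0, -0.9, -0.2]
finger_gap: 35.3
finger_force: 0.0
```

Run:
```python
from h import *
a=camera("wrist");st();cv2.imwrite("pics/w3.png",cv2.resize(a[120:270,180:380,::-1],(800,600),interpolation=cv2.INTER_CUBIC))
```

```text
{'clock': 19.6, 'eef_pos': [600.712, -82.509, 201.289], 'eef_rot': [3.139, -0.008, 0.103], 'joints': [-0.197, 0.425, 1.362, -0.0, 1.347, 1.271], 'wrist_force': [0.677, 0.173, 2.579], 'moment': [-0.008, 0.111, -0.014], 'finger_gap': 35.3, 'finger_force': 0.0}
```

View pics/w3.png

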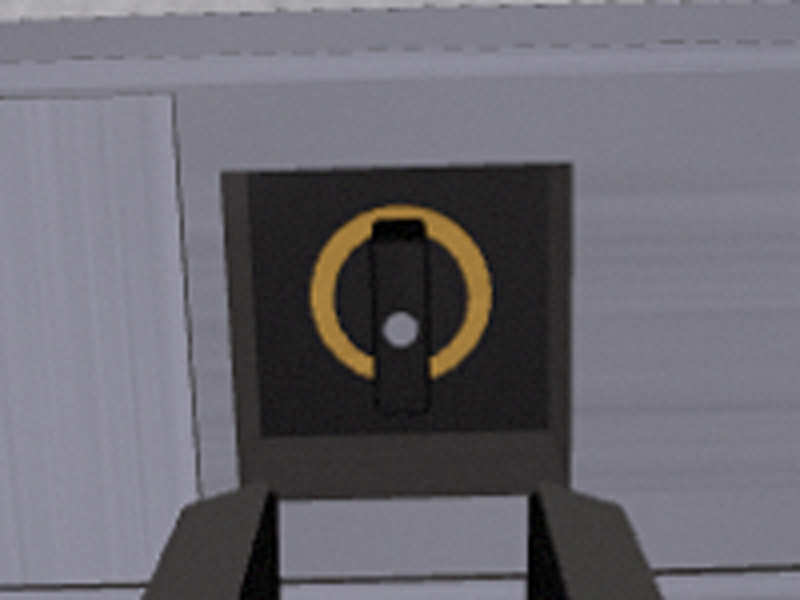

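The bar (370-430, 220-415) now lies straight across the box, so the valve is closed. Next, back to the tab.

>>> {"api": "arm_command", "payload": {"targets": [{"hand":0,"x":0,"y":0,"z":0,"yaw":-0.025},{"hand":0,"x":0,"y":-0.03,"z":0,"yaw":0},{"hand":0,"x":0,"y":-0.035,"z":0,"yaw":0},{"hand":0,"x":0,"y":-0.035,"z":0,"yaw":0},{"hand":0,"x":0,"y":-0.026,"z":0.02,"yaw":0},{"hand":0,"x":0,"y":-0.005,"z":0.03,"yaw":0},{"hand":0,"x":0,"y":0,"z":0.03,"yaw":0},{"hand":0,"x":0,"y":0,"z":0,"yaw":0},{"hand":0,"x":0,"y":0,"z":0,"yaw":0},{"hand":0,"x":0,"y":0,"z":0,"yaw":0}]}}

```text
clock: 20.6
eef_pos: [583.2, 47.5, 115.8]
eef_rot: [3.141, -0.002, 0.128]
wrist_force: [-0.4, -0.6, 0.1]
finger_gap: 47.0
finger_force: 0.0
```

>>> {"api": "arm_command", "payload": {"targets": [{"hand":0,"x":-0.0005,"y":0,"z":0.015,"yaw":0},{"hand":0,"x":0,"y":0,"z":0.012,"yaw":0},{"hand":0,"x":0,"y":0,"z":0.007,"yaw":0},{"hand":0,"x":0,"y":0,"z":0,"yaw":0},{"hand":0,"x":0,"y":0,"z":0,"yaw":0}]}}

```text
clock: 21.1
eef_pos: [582.3, 47.6, 80.9]
eef_rot: [3.142, -0.0, 0.128]
wrist_force: [-0.3, -0.5, 0.5]
finger_gap: 46.7
finger_force: 0.0
```

>>> {"api": "arm_command", "payload": {"targets": [{"hand":-1,"x":0,"y":0,"z":0,"yaw":0},{"hand":-1,"x":0,"y":0,"z":0,"yaw":0},{"hand":-1,"x":0,"y":0,"z":0,"yaw":0},{"hand":-1,"x":0,"y":0,"z":0,"yaw":0},{"hand":-1,"x":0,"y":0,"z":0,"yaw":0},{"hand":-1,"x":0,"y":0,"z":0,"yaw":0}], "newtons": 20}}

```text
clock: 21.7
eef_pos: [582.1, 47.6, 80.5]
eef_rot: [3.142, -0.0, 0.128]
wrist_force: [-0.1, -0.6, 1.7]
finger_gap: 9.7
finger_force: 20.0
```

Slide 92 mm back, then ease into the stop.

>>> {"api": "arm_command", "payload": {"targets": [{"hand":-1,"x":0,"y":0.008,"z":0,"yaw":0},{"hand":-1,"x":0,"y":0.015,"z":0,"yaw":0},{"hand":-1,"x":0,"y":0.015,"z":0,"yaw":0},{"hand":-1,"x":0,"y":0.015,"z":0,"yaw":0},{"hand":-1,"x":0,"y":0.015,"z":0,"yaw":0},{"hand":-1,"x":0,"y":0.012,"z":0,"yaw":0},{"hand":-1,"x":0,"y":0.008,"z":0,"yaw":0},{"hand":-1,"x":0,"y":0.004,"z":0,"yaw":0},{"hand":-1,"x":0,"y":0,"z":0,"yaw":0},{"hand":-1,"x":0,"y":0,"z":0,"yaw":0}]}}

```text
clock: 22.7
eef_pos: [593.9, -43.7, 80.5]
eef_rot: [3.141, -0.0, 0.128]
wrist_force: [2.6, -3.0, 0.9]
finger_gap: 10.0
finger_force: 20.0
```

>>> {"api": "arm_command", "payload": {"targets": [{"hand":-1,"x":0,"y":0.001,"z":0,"yaw":0},{"hand":-1,"x":0,"y":0.001,"z":0,"yaw":0},{"hand":-1,"x":0,"y":0,"z":0,"yaw":0}]}}

```text
clock: 23.0
eef_pos: [594.1, -45.3, 80.5]
eef_rot: [-3.141, -0.0, 0.128]
wrist_force: [2.6, 3.5, 1.9]
finger_gap: 9.6
finger_force: 20.0
```

>>> {"api": "arm_command", "payload": {"targets": [{"hand":-1,"x":0,"y":0.001,"z":0,"yaw":0},{"hand":-1,"x":0,"y":0,"z":0,"yaw":0}]}}

```text
clock: 23.2
eef_pos: [594.3, -46.5, 80.5]
eef_rot: [-3.141, -0.0, 0.128]
wrist_force: [2.6, 2.8, 1.6]
finger_gap: 9.8
finger_force: 20.0
```

>>> {"api": "arm_command", "payload": {"targets": [{"hand":-1,"x":0,"y":0.0005,"z":0,"yaw":0},{"hand":-1,"x":0,"y":0,"z":0,"yaw":0}]}}

```text
clock: 23.4
eef_pos: [594.2, -46.5, 80.5]
eef_rot: [-3.141, -0.0, 0.128]
wrist_force: [2.5, 5.1, 2.1]
finger_gap: 10.2
finger_force: 20.0
```

>>> {"api": "arm_command", "payload": {"targets": [{"hand":-1,"x":0,"y":0.0005,"z":0,"yaw":0},{"hand":-1,"x":0,"y":0,"z":0,"yaw":0}]}}

```text
clock: 23.6
eef_pos: [594.2, -46.5, 80.5]
eef_rot: [-3.14, 0.0, 0.128]
wrist_force: [1.5, 9.4, 3.6]
finger_gap: 10.0
finger_force: 20.0
```

>>> {"api": "arm_command", "payload": {"targets": [{"hand":0,"x":0,"y":0,"z":0,"yaw":0},{"hand":0,"x":0,"y":0,"z":0,"yaw":0},{"hand":0,"x":0,"y":0,"z":0,"yaw":0},{"hand":0,"x":0,"y":0,"z":-0.01,"yaw":0},{"hand":0,"x":0,"y":0,"z":-0.03,"yaw":0},{"hand":0,"x":0,"y":0,"z":-0.04,"yaw":0},{"hand":0,"x":0,"y":0,"z":-0.04,"yaw":0},{"hand":0,"x":0,"y":0,"z":-0.01,"yaw":0},{"hand":0,"x":0,"y":0,"z":0,"yaw":0},{"hand":0,"x":0,"y":0,"z":0,"yaw":0}]}}

```text
clock: 24.6
eef_pos: [593.8, -47.6, 209.3]
eef_rot: [-3.141, 0.002, 0.128]
wrist_force: [-0.1, -0.2, -0.4]
finger_gap: 47.0
finger_force: 0.0
```

Run:
```python
from h import *
st();a=camera("wrist");cv2.imwrite("pics/w4.png",cv2.resize(a[:,:,::-1],(800,600)))
```

```text
{'clock': 24.6, 'eef_pos': [593.818, -47.576, 209.271], 'eef_rot': [-3.141, 0.002, 0.128], 'joints': [-0.141, 0.401, 1.377, -0.0, 1.366, 1.302], 'wrist_force': [-0.122, -0.201, -0.356], 'moment': [-0.016, 0.092, -0.026], 'finger_gap': 46.968, 'finger_force': 0.0}
```

View pics/w4.png

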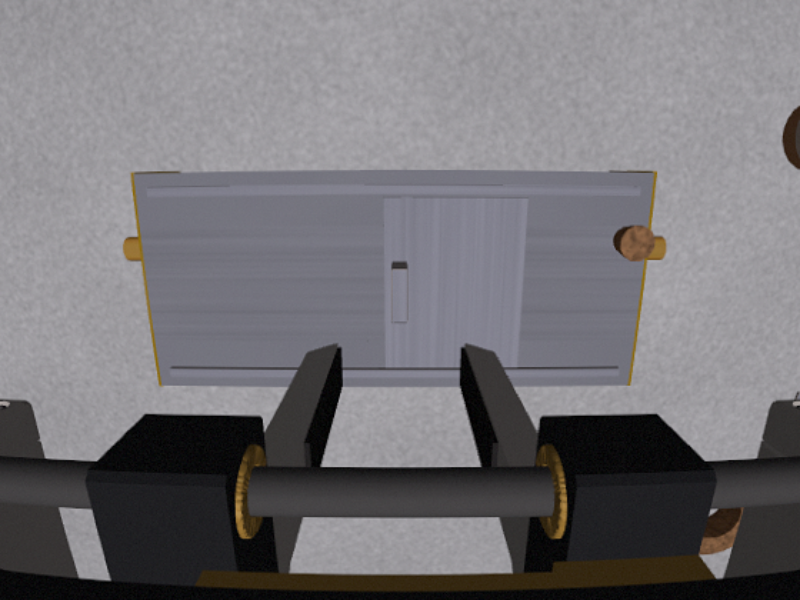

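The guard (384-527, 197-368) is fully shut over the recess, the cork is still at (634,243), and the gripper is clear of everything.

```bash
python3 -c "from cell import manip;print(manip.sign_off())"
```

```text
the job is handed in; nothing more can be done
None
```

The valve is closed and was held at its stop at about 0.28 N m for roughly a second; the guard is fully shut again, the cork on the box has not moved, and the job was handed in at about 25 s.

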